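# Load a solder reel into the gravity feeder

## Robot

A 6-joint arm with a two-finger parallel gripper is mounted at the origin on a cart in front of the work surface, level with it; the furniture and walls round the work are solid. World frame = base frame: x ahead of the robot, y to its left, z up, the work surface at z = 0. Lengths are in m, angles in degrees, forces in N, time in s.
With the tool pointing down it reaches from about 0.3 to 0.75 m from the base axis. Payload 8.5 kg.
Tool frame: the origin (TCP) lies at the very end of the fingers, on their centre line; the grasp point (between the pads) lies 19 mm behind it; z points along the fingers, y is the direction in which the jaws open and shut (so a half turn about z gives the same grasp; the last joint's range is limited). The gripper opens to 85 mm and grips with 20 to 120 N. Pads are 22 mm wide; open, the fingers measure 114 mm over their backs; the gripper's body (76 mm by 85 mm) begins 54 mm behind the grasp point. The pads swing forward as they close: fully open they stand 13 mm farther back than shut.
Start: joints at [61.805, 21.807, 74.336, -0, 83.858, -12.336], TCP at [0.15, 0.529, 0.231] pointing down, gripper open.
Joint ranges: [-178.18, 178.18], [-50.72, 133.34], [12.68, 142.11], [-81.47, 261.47], [9.98, 163.14], [-165.26, 165.26]. Speed limits (degrees/s): [136.94, 136.94, 180, 180, 180, 180].

## Interface

Orientations are given as a 3x3 rotation matrix whose columns are the frame's x, y, z axes.
In Python, from rig import env, vision, close_job, spotter gives the robot as it stands. The module is installed in compiled form; this text tells all that it offers.
- The arm moves only by the tool jog_arm, never from a script. Its argument "plan" is a list that holds one entry, the list of rows, each a list of 6 numbers: the shift along the tool's x, y, z in units of 40 mm (1.0 is 40 mm), then the turn, a rotation vector about the tool's x, y, z in units of 0.15 rad (1.0 is 0.15 rad). A call has 1 to 10 rows; each row shifts and turns the commanded pose from where the row before left it, along the tool's axes as they then stand; what a row does not reach is not made up. A row lasts 1/10 s, in which the tool goes at most 50 mm and 8.59 degrees, less where a joint would pass 70% of its speed; a pose out of reach is approached as far as the arm can. A call with a number of a shift or a turn outside -1 to 1 is refused whole. A call with a gripper value outside its range is refused whole. "grip" is the opening, from -1 (shut) to 1 (fully open), set as the call begins (left out, the last holds). The fingers move at their own pace and stop on an object; "squeeze" is the grip in N (left out, the last holds). Time passes only in rows, so rows that do not move let the fingers close. It gives the time, the measured TCP pose, the force and the opening at its end, in the units of the state.
- env.observe(): the state, without advancing time (a new reading comes with each control period).
- vision.get_image(name): name is "side" or "top" or "wrist"; returns (picture, depth): 400x640x3 uint8, red, green, blue; 400x640 float32, m along the optical axis (not along the pixel's ray), 0 where there is no reading.
- vision.camera_info(name): a dict with "fx", "fy", "cx", "cy" (pixels), "rvec" (rotation vector, rad) and "tvec" (3), from world to camera coordinates, as OpenCV has them. Camera axes: x right, y down, z forward; pixel columns grow to the right and rows downward; lengths in m; the calibration is good to about 2 mm. The wrist camera is an equidistant fisheye: a pixel r from the principal point sees the ray r / f radians off the axis. A picture is of the moment at which its call begins: read the wrist's pose just before it. camera_info takes no time and is no camera call; for the wrist camera it gives the pose at the moment of the call.
- close_job(): hands the job in, once; it reports no verdict.
Trained networks look in the newest picture that a camera, given by its name, has taken for a name from the list of things; names that differ only in an ending like _2 or _b are one class to them, and where a whole thing is asked for, a point or a joint stands for the part that bears it (a point fixed in the world has none). Each returns a list of dicts, best first, with "score" (0 to 1); they miss things now and then, are a little off and sometimes report something else, mostly with a low value. They report only what shows in the picture. A call takes as long as a camera call.
- spotter.trace(camera, query): "pixels" (400x640 bool, what is visible of it) and "rect" ([left, top, right, bottom] in pixels, round what is visible of it).
The state is a dict: "time_s": time; "q": joint angles; "qvel": joint speeds; "joint_efforts": joint torques, N m; "position": TCP position; "tool_rot": TCP orientation; "ft_force": force on the tool from outside, world axes, zero at the start; "wrist_torque": the same for the moment, N m; "grip_width": finger opening in m.
Only numpy, scipy, OpenCV 4.12 (cv2) and the standard library are available. Lean on these libraries where they do the work, as an engineer would, in place of code of your own. Each camera call takes 0.05 s, during which the arm holds its last target.

## Task

Stand the loose solder reel on the upper end of the sloped feeder chute, between its rails, and let go of it there. Then push it down the chute until it bears on the sprung escapement stop and the stop visibly yields by about 2 mm, never so hard that the stop trips, and leave the reel resting against the stop without touching it. Do not disturb the multimeter, the flux bottle or the choke.

Things in the scene. Friction and masses are not known exactly. Their poses are not given: they have to be found in the camera images.
- reel: Solder reel: a squat spool, 60 mm across and 40 mm tall, standing on its flange on the bench (a thin loose wire end that cannot be felt rises to 56 mm); 0.2 to 0.3 kg. Round, so any yaw grasps alike, 60 mm across. Origin in the middle of its underside, z up its axis.
- chute_bed: Sloped aluminium bed of the feeder chute, 230 mm long, on a fixed grey stand; place and heading differ each time. Origin in the middle of its sliding floor, 50 mm above the bench; x points downhill along the floor (14 degrees, 0.244 rad, below level), y across, z square to the floor. Two rails, 66 mm apart inside, 4 mm thick, stand 14 mm above the floor along its whole length.
- upper_end (a point): Middle of the floor's upper edge, at x = -115 mm of the bed, 78 mm above the bench. This end is open; set the reel with its centre 40 to 80 mm downhill of it. Friction (about 0.6) holds the reel wherever it is left on the floor, save for slight creep; pushing it downhill takes only about 0.5 to 1.5 N.
- lower_end (a point): Middle of the floor's lower edge, at x = +115 mm of the bed. Uphill of it the escapement (black block with a grey knob, 50 mm long with its plate, 40 mm high) is clamped fast, at a place that differs each time and is not reported: the uphill face of its steel stop plate is anywhere from x = +37 to +65 mm of the bed, so the reel, 60 mm across, meets it with its centre at x = +7 to +35 mm.
- stop_plate (a joint): The escapement's upright sprung stop plate, 40 mm wide, 4 to 26 mm above the floor. Value: how far it is pressed downhill, in m: 0 untouched, 2.5 N per mm, no click. Beyond 4 mm (10 N) it trips and the run is spoilt; it ends at 7 mm. When the pusher withdraws it springs back with the reel until friction and weight hold it, pressed in by some 0.2 to 1 mm.
- multimeter: Bystander: red and black multimeter lying face up, 74 x 148 x 45 mm. Origin in the middle of its underside.
- flux_bottle: Bystander: small white and yellow bottle with a red needle cap, 36 mm across, 88 mm tall. Origin in the middle of its underside.
- choke: Bystander: wound ring choke lying flat, 36 mm across, 13 mm tall. Origin in the middle of its underside.

How it is judged (in metres and radians):
On the way, in this order (a step that is already met when the one before it is completed fails the run):
1. the reel stands flat on the upper end of the bed (its centre at least 30 mm uphill of the bed's middle), between the rails, let go (x of reel in the frame of chute_bed between -0.11 and -0.03 m and y of reel in the frame of chute_bed between -0.006 and 0.006 m and z of reel in the frame of chute_bed between -0.004 and 0.004 m and angle between the z axis of reel and the z axis of chute_bed, either way round below 0.08 rad and contact force between reel and the fingers below 0.1 N), for 0.2 s.
2. the reel, flat in the chute, presses the stop plate in by at least 1.2 mm (3 N) (value of joint stop_plate above 0.0012 m and x of reel in the frame of chute_bed above 0.003 m and z of reel in the frame of chute_bed below 0.005 m and angle between the z axis of reel and the z axis of chute_bed, either way round below 0.1 rad), for 0.1 s.
At the end, for the whole second after the job is handed in: The reel stands flat in the chute (within 0.08 rad and 4 mm of the floor, within 6 mm of the middle between the rails), at rest against the escapement's stop plate, which it keeps pressed in by at least 0.1 mm (value of joint stop_plate above 0.0001 m and x of reel in the frame of chute_bed between 0.003 and 0.045 m and y of reel in the frame of chute_bed between -0.006 and 0.006 m and z of reel in the frame of chute_bed between -0.004 and 0.004 m and angle between the z axis of reel and the z axis of chute_bed, either way round below 0.08 rad and linear speed of reel below 0.02 m/s); the robot touches nothing.
It fails at once if the stop plate is driven in more than 4 mm and trips (value of joint stop_plate above 0.004 m).
It fails at once if the multimeter, the flux bottle or the choke is moved more than 20 mm (distance of any of multimeter, flux_bottle, choke from where it was at the start of the episode above 0.02 m).
It also fails if it takes over 72 s, if anything falls off the work surface, if the arm or the gripper's body presses on something with over 40 N, if the wrist force passes 120 N, or if a joint passes its speed limit or range.

## Working session

There is one attempt and no reset: what is moved stays moved. The work goes in short steps, Python scripts to look and compute and a tool call to move; the robot and the scene stay as the last step left them, time stands still between calls to the robot, and variables do not carry over. Pictures are saved under pics/ and viewed, and the job is handed in when it is done.

Besides the shell and the picture viewer there is one more tool, called after "Call:" as name(argument=value, ...) on one line, values as JSON. jog_arm: Moves the arm, as the interface text tells. Its arguments: {"type":"object","properties":{"plan":{"type":"array"},"grip":{"type":"number"},"squeeze":{"type":"number"}},"required":["plan"]}

```bash
mkdir -p pics; ls; cat > h.py <<'E'
import numpy as np, cv2, json
from rig import env, vision, close_job, spotter
def cam(n):
    c=vision.camera_info(n); R=cv2.Rodrigues(np.array(c["rvec"],float))[0]; return c,R,np.array(c["tvec"],float).reshape(3)
def world(n,u,v,d,ci=None):
    c,R,t=ci or cam(n); p=np.stack([(u-c["cx"])/c["fx"]*d,(v-c["cy"])/c["fy"]*d,d],-1); return (p-t)@R
def cloud(n,mask,dep):
    v,u=np.nonzero(mask&(dep>0)); return world(n,u,v,dep[v,u])
def save(n,im): cv2.imwrite("pics/"+n+".png",im[:,:,::-1])
E
python3 - <<'E'
from h import *
s=env.observe(); print({k:np.round(v,3).tolist() for k,v in s.items()})
for n in ["side","top","wrist"]:
    im,d=vision.get_image(n); save(n+"0",im); np.savez("/tmp/%s0.npz"%n,im=im,d=d)
    c,R,t=cam(n); print(n,c,"campos",-R.T@t)
    for q in ["reel","chute_bed","stop_plate","multimeter","flux_bottle","choke"]:
        for r in spotter.trace(n,q)[:2]:
            m=r["pixels"]; 
            o=""
            if n!="wrist":
                P=cloud(n,m,d); o=(np.round(np.median(P,0),3),np.round(np.percentile(P,2,0),3),np.round(np.percentile(P,98,0),3)) if len(P) else ""
            print(n,q,round(r["score"],2),r["rect"],m.sum(),o)
E
```

```text
pics
{'time_s': 0.0, 'q': [61.804, 21.841, 74.385, 0.002, 83.857, -12.336], 'qvel': [-0.026, 0.06, -0.069, -0.057, -0.028, -0.011], 'joint_efforts': [0.002, -44.847, -23.128, -0.0, 0.005, -0.0], 'position': [0.15, 0.529, 0.231], 'tool_rot': [[-0.962, 0.273, -0.001], [0.273, 0.962, -0.001], [0.0, -0.001, -1.0]], 'ft_force': [-0.344, -0.088, -0.089], 'wrist_torque': [-0.016, -0.015, -0.026], 'grip_width': 0.085}
side {'fx': 497.02061864515036, 'fy': 497.02061864515036, 'cx': 321.256135016799, 'cy': 195.82160734275703, 'rvec': array([ 2.19981679, -0.4335629 ,  0.22802778]), 'tvec': array([-0.33482748,  0.4132366 ,  0.61605813])} campos [ 0.21198071 -0.33992024  0.7084631 ]
side reel 0.96 [290.6, 283.4, 331.0, 323.2] 1215 (array([0.42 , 0.182, 0.04 ]), array([0.395, 0.163, 0.002]), array([0.451, 0.22 , 0.043]))
side chute_bed 0.84 [299.2, 199.5, 412.4, 237.2] 3003 (array([0.577, 0.336, 0.059]), array([0.488, 0.245, 0.035]), array([0.661, 0.409, 0.086]))
side multimeter 0.85 [255.6, 165.3, 325.6, 202.0] 1524 (array([0.5  , 0.54 , 0.033]), array([0.442, 0.492, 0.006]), array([0.57 , 0.606,
[... 877 characters left out ...]
, 201.7] 120 (array([0.528, 0.387, 0.054]), array([0.511, 0.374, 0.033]), array([0.543, 0.403, 0.064]))
top flux_bottle 0.64 [378.9, 99.0, 398.6, 117.5] 351 (array([0.71 , 0.203, 0.048]), array([0.699, 0.179, 0.   ]), array([0.745, 0.217, 0.082]))
top choke 0.56 [368.7, 270.7, 385.2, 287.2] 166 (array([0.35 , 0.241, 0.011]), array([0.336, 0.227, 0.006]), array([0.365, 0.255, 0.014]))
wrist {'fx': 309.70691628693146, 'fy': 309.70691628693146, 'cx': 313.58757571724584, 'cy': 195.96103248206333, 'rvec': array([-2.33229966, -1.76174213, -0.23181748]), 'tvec': array([-0.54963302, -0.03344985,  0.37916173])} campos [0.08684021 0.54694608 0.37455004]
wrist reel 0.65 [155.8, 355.8, 177.0, 378.0] 344
```

View pics/side0.png

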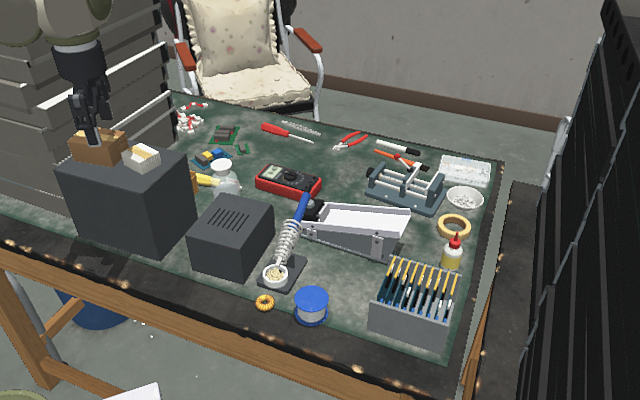

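View pics/top0.png

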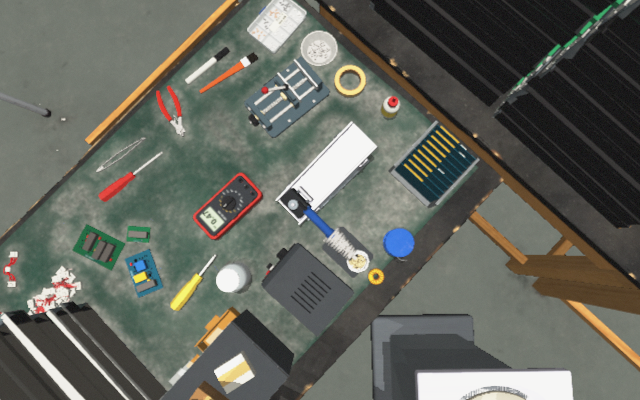

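```bash
python3 - <<'E'
from h import *
from scipy.optimize import least_squares
P=[]
for n in ["side","top"]:
    z=np.load("/tmp/%s0.npz"%n); d=z["d"]; m=d>0
    Q=cloud(n,m,d); 
    # reel top circle
    k=(np.hypot(Q[:,0]-.42,Q[:,1]-.19)<.05)&(abs(Q[:,2]-.04)<.004)
    A=Q[k][:,:2]; c,r=cv2.minEnclosingCircle(A.astype(np.float32)); print(n,"reel",np.round(c,4),r,A.mean(0),np.median(Q[k][:,2]))
    k=(Q[:,0]>.42)&(Q[:,0]<.7)&(Q[:,1]>.22)&(Q[:,1]<.48)&(Q[:,2]>.012)
    P.append(Q[k]); print(len(Q[k]))
    tab=Q[(abs(Q[:,2])<.01)]; print("table z",np.median(tab[:,2]))
np.savez("/tmp/ch.npz",a=P[0],b=P[1])
# RANSAC plane floor tilt 14
for Q in P:
    best=None; rng=np.random.default_rng(0)
    # search heading: plane z = 0.05 - tan14*( (x-cx)cos+(y-cy)sin )
    for th in np.arange(0,360,1.):
        s=Q[:,0]*np.cos(np.radians(th))+Q[:,1]*np.sin(np.radians(th))
        o=Q[:,2]+np.tan(.244)*s
        h,e=np.histogram(o,bins=np.arange(o.min(),o.max()+.0015,.0015))
        if best is None or h.max()>best[0]: best=(h.max(),th,e[h.argmax()]+.00075)
    print(best)
    h_,th,o0=best
    s=Q[:,0]*np.cos(np.radians(th))+Q[:,1]*np.sin(np.radians(th)); k=abs(Q[:,2]+np.tan(.244)*s-o0)<.0025
    F=Q[k]; A=np.c_[F[:,:2],np.ones(len(F))]; co=np.linalg.lstsq(A,F[:,2],rcond=None)[0]
    print("plane",co,"tilt",np.degrees(np.arctan(np.hypot(co[0],co[1]))),"heading",np.degrees(np.arctan2(-co[1],-co[0])))
E
```

```text
side reel [0.4224 0.1913] 0.03155309706926346 [0.42264864 0.1895283 ] 0.04067950620565794
5051
table z 0.0016953502646120438
top reel [0.4198 0.1932] 0.03221957013010979 [0.42182886 0.1931984 ] 0.03986240644530212
5159
table z 0.0013616278458127699
(np.int64(731), np.float64(133.0), np.float64(0.016146039488697125))
plane [ 0.17161189 -0.18049765  0.01465415] tilt 13.985451308679167 heading 133.55440369541412
(np.int64(912), np.float64(140.0), np.float64(-0.0034400678520618714))
plane [ 0.18860297 -0.16324475 -0.00111264] tilt 14.005999427112936 heading 139.12227016148577
```

```bash
python3 - <<'E'
from h import *
a=np.load("/tmp/top0.npz")["im"][100:290,240:430]; save("t_crop",cv2.resize(a,None,fx=3.1,fy=3.1,interpolation=cv2.INTER_CUBIC))
a=np.load("/tmp/side0.npz")["im"][150:330,240:470]; save("s_crop",cv2.resize(a,None,fx=3.2,fy=3.2,interpolation=cv2.INTER_CUBIC))
E
```

```text
(no output)
```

View pics/t_crop.png

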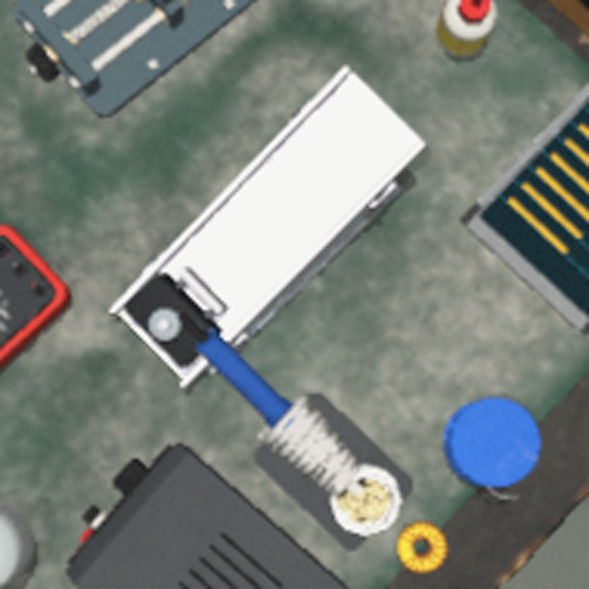

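View pics/s_crop.png

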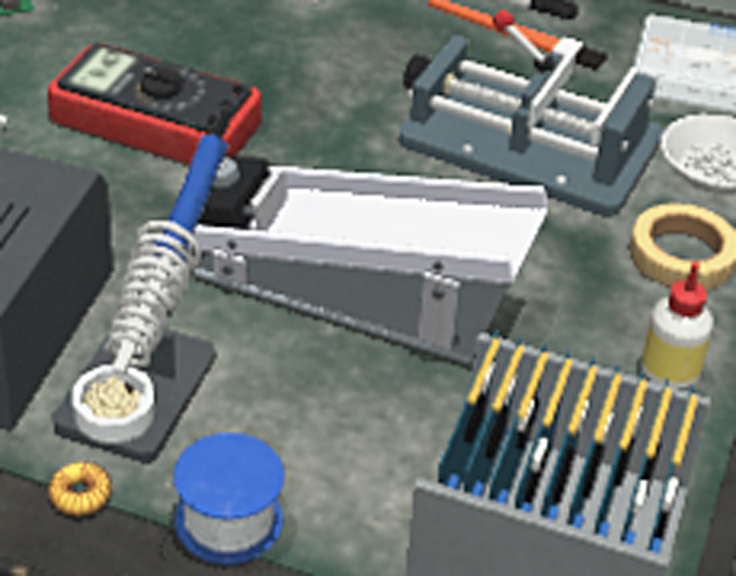

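```bash
python3 - <<'E'
from h import *
from scipy.optimize import least_squares
z=np.load("/tmp/ch.npz")
for nm in "ab":
    Q=z[nm]
    # rough frame
    def frame(th):
        c,s=np.cos(th),np.sin(th); ca,sa=np.cos(.244),np.sin(.244)
        return np.array([[c*ca,-s,c*sa],[s*ca,c,s*sa],[-sa,0,ca]])
    for th in [133,135,136,137,138,139]:
        R=frame(np.radians(th)); L=(Q-np.array([.572,.340,.05]))@R
        k=(abs(L[:,1])<.028)&(L[:,0]<.0)&(L[:,0]>-.1)
        print(nm,th,"floor z",np.round([np.median(L[k&(L[:,1]<-.01),2]),np.median(L[k&(L[:,1]>.01),2]),np.median(L[k&(L[:,0]<-.05),2]),np.median(L[k&(L[:,0]>-.05),2])],4))
E
```

```text
a 133 floor z [0.0014 0.0013 0.0014 0.0013]
a 135 floor z [0.0013 0.0014 0.0013 0.0013]
a 136 floor z [0.0013 0.0015 0.0014 0.0012]
a 137 floor z [0.0014 0.0016 0.0015 0.0012]
a 138 floor z [0.0016 0.0017 0.0017 0.0012]
a 139 floor z [0.0016 0.0017 0.0017 0.0012]
b 133 floor z [0.0015 0.0013 0.0012 0.0013]
b 135 floor z [0.0013 0.0015 0.0012 0.0013]
b 136 floor z [0.0012 0.0016 0.0012 0.0013]
b 137 floor z [0.0012 0.0016 0.0012 0.0013]
b 138 floor z [0.0011 0.0017 0.0012 0.0012]
b 139 floor z [0.0011 0.0017 0.0013 0.0012]
```

```bash
cat >> h.py <<'E'
def frame(th):
    c,s=np.cos(th),np.sin(th); ca,sa=np.cos(.244),np.sin(.244)
    return np.array([[c*ca,-s,c*sa],[s*ca,c,s*sa],[-sa,0,ca]])
def proj(n,P):
    c,R,t=cam(n); K=np.array([[c["fx"],0,c["cx"]],[0,c["fy"],c["cy"]],[0,0,1.]])
    return cv2.projectPoints(np.asarray(P,float).reshape(-1,3),R,t,K,None)[0].reshape(-1,2)
def l2w(ch,P): return np.asarray(P,float).reshape(-1,3)@frame(ch[2]).T+np.array([ch[0],ch[1],.05])
E
python3 - <<'E'
from h import *
from scipy.optimize import least_squares
C=np.array([[-.115,-.037,.014],[-.115,.037,.014],[.115,-.037,.014],[.115,.037,.014]])
# downhill x, y left of downhill: heading 135 (up-left world...) determine by fit
pt=np.array([[347,67],[426,145],[112,311],[185,385]])/3.1+[240,100]
# side: upper far top (546,188), upper near top(514,262); lower near top (197,228)
ps=np.array([[546,188],[512,262]])/3.2+[240,150]
for o in ([0,1,2,3],[1,0,3,2]):
    f=lambda x,w=1:np.r_[(proj("top",l2w(x,C[o]))-pt).ravel(), w*(proj("side",l2w(x,C[o][:2]))-ps).ravel()]
    for w in (0,1):
        r=least_squares(f,[.572,.34,np.radians(136)],args=(w,)); print(o,w,r.x,np.degrees(r.x[2]),np.round(r.fun,1))
E
```

```text
[0, 1, 2, 3] 0 [0.56772858 0.34076862 2.32235176] 133.0609542974802 [ 0.1 -0.5  0.5 -0.2 -0.6 -0.2 -0.   0.9 -0.  -0.  -0.  -0. ]
[0, 1, 2, 3] 1 [0.56863503 0.34005999 2.32471421] 133.19631269521767 [ 0.3 -1.   0.8 -0.8 -0.3 -0.5  0.4  0.5 -0.7 -0.1 -1.2 -0.3]
[1, 0, 3, 2] 0 [0.56826197 0.34103511 2.31825999] 132.82651314088793 [ 25.9  24.9 -25.3 -25.8  23.2  24.4 -24.4 -24.5  -0.    0.    0.   -0. ]
[1, 0, 3, 2] 1 [0.56928055 0.34075168 2.33972933] 134.0566158689801 [ 25.5  23.3 -26.2 -26.8  24.4  24.5 -23.7 -23.9 -11.2  22.   10.  -24.1]
```

```bash
python3 - <<'E'
from h import *
ch=(.568,.3405,np.radians(133.1))
A=[]
for n in ["side","top"]:
    d=np.load("/tmp/%s0.npz"%n)["d"]; A.append(cloud(n,d>0,d))
Q=np.vstack(A)
a=np.array([.15,.529]);b=np.array([.421,.192])
t=(Q[:,:2]-a)@(b-a)/((b-a)@(b-a)); dd=np.linalg.norm(Q[:,:2]-a-np.clip(t,0,1)[:,None]*(b-a),axis=1)
for i in range(10):
    k=(dd<.09)&(t>=i/10)&(t<(i+1)/10)&(Q[:,2]<.22); print(i,np.round(np.percentile(Q[k,2],99.5),3) if k.sum() else None)
# chute-frame points: lower region
L=(Q-np.array([ch[0],ch[1],.05]))@frame(ch[2])
k=(abs(L[:,0])<.2)&(abs(L[:,1])<.15)&(L[:,2]>.045)&(L[:,2]<.2)
print(k.sum()); print(np.round(L[k][::10],3))
# stop plate
k=(L[:,0]>.0)&(L[:,0]<.115)&(abs(L[:,1])<.02)
for x in np.arange(.0,.115,.005):
    m=k&(abs(L[:,0]-x-.0025)<.0025); print(round(x,3),np.round(np.percentile(L[m,2],[10,50,90]),3) if m.sum() else None)
E
```

```text
0 0.218
1 0.203
2 0.175
3 0.101
4 0.104
5 0.104
6 0.103
7 0.089
8 0.08
9 0.043
4519
[[ 0.195 -0.103  0.046]
 [ 0.062  0.013  0.09 ]
 [ 0.061  0.016  0.087]
 ...
 [ 0.185  0.15   0.099]
 [ 0.189  0.15   0.097]
 [ 0.197  0.146  0.102]]
0.0 [-0.041 -0.     0.002]
0.005 [-0.039 -0.     0.002]
0.01 [-0.038 -0.     0.002]
0.015 [-0.036 -0.     0.002]
0.02 [-0.035  0.     0.002]
0.025 [-0.033 -0.     0.002]
0.03 [-0.032  0.     0.002]
0.035 [-0.031  0.001  0.003]
0.04 [-0.03  -0.     0.002]
0.045 [-0.029  0.     0.002]
0.05 [-0.001  0.005  0.023]
0.055 [-0.001  0.015  0.027]
0.06 [-0.024  0.025  0.09 ]
0.065 [0.    0.019 0.089]
0.07 [0.001 0.026 0.03 ]
0.075 [0.026 0.028 0.035]
0.08 [0.027 0.031 0.038]
0.085 [0.027 0.035 0.04 ]
0.09 [0.027 0.035 0.039]
0.095 [0.027 0.03  0.039]
0.1 [0.026 0.028 0.031]
0.105 [-0.022  0.024  0.028]
0.11 [-0.003 -0.001  0.003]
```

Call:
jog_arm(plan=[[[-0.882,-0.6255,0,0,0,0],[-0.882,-0.6255,0,0,0,0],[-0.882,-0.6255,0,0,0,0],[-0.882,-0.6255,0,0,0,0],[-0.882,-0.6255,0,0,0,0],[-0.882,-0.6255,0,0,0,0],[-0.882,-0.6255,0,0,0,0],[-0.882,-0.6255,0,0,0,0],[-0.882,-0.6255,0,0,0,0],[-0.882,-0.6255,0,0,0,0]]], grip=1)

```text
time_s: 2.05
position: [0.4222, 0.1904, 0.2316]
tool_rot: [[-0.962, 0.273, 0.001], [0.273, 0.962, 0.0], [-0.0, 0.0, -1.0]]
ft_force: [0.8, 1.5, -0.2]
grip_width: 0.0851
```

Call:
jog_arm(plan=[[[0,0,0.5,0,0,0.905],[0,0,0.5,0,0,0.905],[0,0,0.5,0,0,0.905],[0,0,0.5,0,0,0.905],[0,0,0,0,0,0]]])

```text
time_s: 2.55
position: [0.4202, 0.1917, 0.1496]
tool_rot: [[-0.681, 0.732, -0.004], [0.732, 0.681, -0.001], [0.002, -0.004, -1.0]]
ft_force: [0.3, 0.2, 0.9]
grip_width: 0.085
```

```bash
python3 - <<'E'
from h import *
s=env.observe(); print(s["time_s"],s["position"],np.round(s["tool_rot"],4).tolist(),s["ft_force"])
im,d=vision.get_image("wrist"); save("w1",im)
for r in spotter.trace("wrist","reel")[:2]: 
    print(r["score"],r["rect"],r["pixels"].sum())
    m=r["pixels"]; v,u=np.nonzero(m&(d>0)); c,R,t=cam("wrist")
    x=(u-c["cx"])/c["fx"];y=(v-c["cy"])/c["fy"];th=np.hypot(x,y);k=np.tan(th)/th; D=d[v,u]
    P=(np.stack([x*k*D,y*k*D,D],-1)-t)@R
    z=P[abs(P[:,2]-.04)<.004][:,:2]; print(cv2.minEnclosingCircle(z.astype(np.float32)),z.mean(0),len(z))
E
```

```text
2.55 [0.42023372 0.19167236 0.14956607] [[-0.6814, 0.7319, -0.0044], [0.7319, 0.6814, -0.0008], [0.0024, -0.0037, -1.0]] [0.26411051 0.16945745 0.88138228]
0.88 [278.3, 151.9, 347.6, 225.9] 4062
((0.42282021045684814, 0.19192299246788025), 0.03120429255068302) [0.42298567 0.19272254] 3572
```

View pics/w1.png

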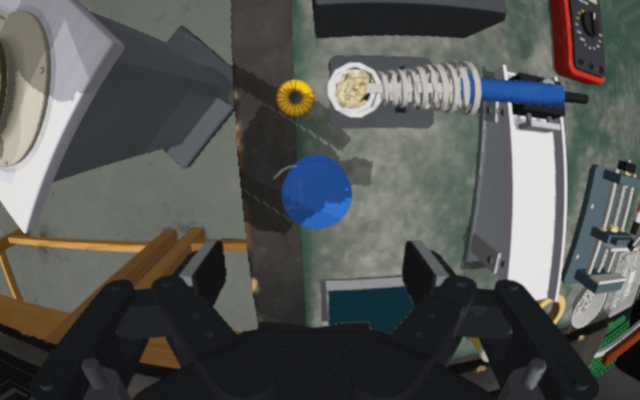

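Call:
jog_arm(plan=[[[-0.035,0.037,0.7,0,0,0],[0,0,0.7,0,0,0],[0,0,0.7,0,0,0],[0,0,0.7,0,0,0],[0,0,0.65,0,0,0],[0,0,0,0,0,0],[0,0,0,0,0,0]]])

```text
time_s: 3.35
position: [0.4241, 0.1921, 0.0144]
tool_rot: [[-0.684, 0.73, 0.001], [0.73, 0.684, 0.0], [-0.001, 0.001, -1.0]]
ft_force: [0.2, -0.2, -0.6]
grip_width: 0.0851
```

Call:
jog_arm(plan=[[[0,0,0,0,0,0],[0,0,0,0,0,0],[0,0,0,0,0,0],[0,0,0,0,0,0],[0,0,0,0,0,0],[0,0,0,0,0,0],[0,0,0,0,0,0],[0,0,0,0,0,0]]], grip=-1, squeeze=20)

```text
time_s: 4.15
position: [0.4241, 0.1921, 0.0148]
tool_rot: [[-0.683, 0.731, 0.003], [0.731, 0.683, 0.0], [-0.002, 0.002, -1.0]]
ft_force: [-1.5, -0.0, 7.7]
grip_width: 0.059
```

Call:
jog_arm(plan=[[[0,0,0,0,0,0],[0,0,0,0,0,0],[0,0,0,0,0,0],[0,0,0,0,0,0],[0,0,0,0,0,0],[0,0,0,0,0,0]]], grip=1)

```text
time_s: 4.75
position: [0.4233, 0.1919, 0.0133]
tool_rot: [[-0.682, 0.731, -0.0], [0.731, 0.682, -0.0], [0.0, -0.0, -1.0]]
ft_force: [0.3, 0.1, -0.2]
grip_width: 0.0856
```

Call:
jog_arm(plan=[[[0,0,0,0,0,-0.95],[0,0,0,0,0,-0.95],[0,0,0,0,0,-0.95],[0,0,0,0,0,-0.95],[0,0,0,0,0,-0.95],[0,0,0,0,0,-0.95],[0,0,0,0,0,-0.95],[0,0,0,0,0,-0.95],[0,0,0,0,0,-0.95],[0,0,0,0,0,-0.95]]])

```text
time_s: 5.75
position: [0.4233, 0.1919, 0.0133]
tool_rot: [[-0.819, -0.574, -0.0], [-0.574, 0.819, -0.0], [0.0, 0.0, -1.0]]
ft_force: [-0.6, 0.5, -0.5]
grip_width: 0.0855
```

Call:
jog_arm(plan=[[[0,0,0.1,0,0,-0.97],[0,0,0,0,0,0],[0,0,0,0,0,0],[0,0,0,0,0,0]]])

```text
time_s: 6.15
position: [0.4234, 0.192, 0.0094]
tool_rot: [[-0.733, -0.68, 0.0], [-0.68, 0.733, 0.0], [-0.0, -0.0, -1.0]]
ft_force: [0.0, 0.0, -0.8]
grip_width: 0.0853
```

Call:
jog_arm(plan=[[[0,0,0,0,0,0],[0,0,0,0,0,0],[0,0,0,0,0,0],[0,0,0,0,0,0],[0,0,0,0,0,0],[0,0,0,0,0,0],[0,0,0,0,0,0],[0,0,0,0,0,0]]], grip=-1, squeeze=35)

```text
time_s: 6.95
position: [0.4234, 0.1919, 0.0097]
tool_rot: [[-0.732, -0.682, 0.0], [-0.682, 0.732, -0.0], [-0.0, -0.0, -1.0]]
ft_force: [-1.8, -0.7, 5.6]
grip_width: 0.0586
```

Call:
jog_arm(plan=[[[0,0,-0.7,0,0,0],[0,0,-0.7,0,0,0],[0,0,-0.7,0,0,0],[0,0,-0.7,0,0,0],[0,0,-0.7,0,0,0],[0,0,-0.7,0,0,0],[0,0,0,0,0,0],[0,0,0,0,0,0]]])

```text
time_s: 7.75
position: [0.4229, 0.1919, 0.1768]
tool_rot: [[-0.731, -0.682, -0.0], [-0.682, 0.731, -0.0], [0.0, 0.0, -1.0]]
ft_force: [0.2, 0.6, -2.8]
grip_width: 0.0584
```

```bash
cat >> h.py <<'E'
def wcloud(mask,d):
    v,u=np.nonzero(mask&(d>0)); c,R,t=cam("wrist")
    x=(u-c["cx"])/c["fx"];y=(v-c["cy"])/c["fy"];th=np.hypot(x,y);k=np.tan(th)/th; D=d[v,u]
    return (np.stack([x*k*D,y*k*D,D],-1)-t)@R
E
python3 - <<'E'
from h import *
s=env.observe(); print(s["time_s"],s["position"],np.round(s["tool_rot"],4).tolist(),s["ft_force"],s["grip_width"])
for n in ["wrist","top","side"]:
    im,d=vision.get_image(n); save(n+"2",im); np.savez("/tmp/%s2.npz"%n,im=im,d=d,**{})
    for r in spotter.trace(n,"reel")[:1]: 
        P=wcloud(r["pixels"],d) if n=="wrist" else cloud(n,r["pixels"],d)
        print(n,r["score"],r["rect"],np.round(np.percentile(P,[2,50,98],axis=0),4).tolist())
E
```

```text
7.75 [0.42293071 0.19188239 0.17678863] [[-0.7315, -0.6819, -0.0004], [-0.6819, 0.7315, -0.0001], [0.0004, 0.0002, -1.0]] [ 0.16415649  0.63139745 -2.84846856] 0.05843731025788729
wrist 0.88 [244.1, 187.6, 382.5, 325.7] [[0.3945, 0.1642, 0.1688], [0.417, 0.187, 0.2066], [0.4478, 0.2179, 0.2079]]
side 0.78 [290.0, 212.9, 327.3, 256.4] [[0.3969, 0.1628, 0.1686], [0.4182, 0.1787, 0.2059], [0.4427, 0.216, 0.2087]]
```

View pics/side2.png

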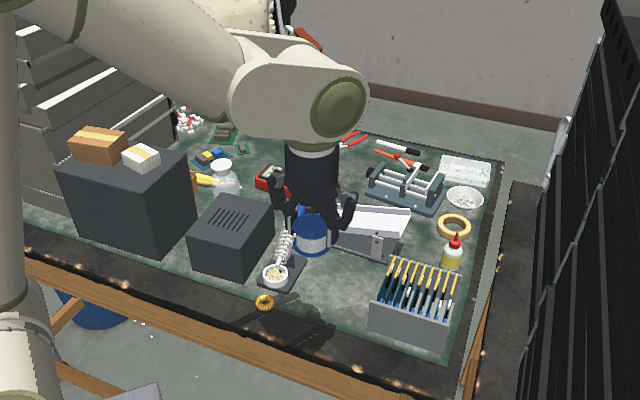

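View pics/wrist2.png

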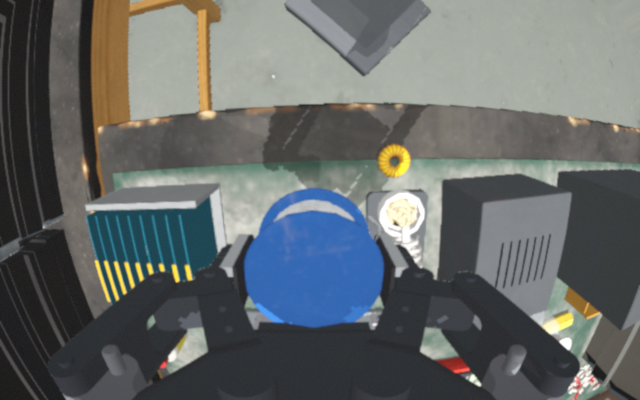

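```bash
cat >> h.py <<'E'
CH=(.568,.3405,np.radians(133.1))
def goto(local,ch=CH):
    s=env.observe(); p=np.array(s["position"]);R=np.array(s["tool_rot"])
    w=l2w(ch,[local])[0]; Rg=frame(ch[2]); G=np.c_[Rg[:,1],Rg[:,0],-Rg[:,2]]
    print("target",np.round(w,4),"cur",np.round(p,4),"local cur",np.round((p-np.array([ch[0],ch[1],.05]))@Rg,4))
    print("tool shift units",np.round(R.T@(w-p)/.04,3),"rot units",np.round(cv2.Rodrigues(R.T@G)[0].ravel()/.15,3), "force local",np.round(np.array(s["ft_force"])@Rg,2),"t",s["time_s"])
E
python3 - <<'E'
from h import *
z=np.load("/tmp/wrist2.npz"); d=z["d"]
r=spotter.trace("wrist","reel")
s=env.observe()
if r:
    P=wcloud(r[0]["pixels"],d); L=(P-s["position"])@np.array(s["tool_rot"])
    L=L[abs(L[:,2]-np.median(L[:,2]))<.003]
    A=np.c_[L[:,:2],np.ones(len(L))]; print("plane",np.linalg.lstsq(A,L[:,2],rcond=None)[0],np.median(L[:,2]),cv2.minEnclosingCircle(L[:,:2].astype(np.float32)),np.percentile(L,[1,99],axis=0))
goto([-.055,0,.07])
E
```

```text
plane [ 0.00104753 -0.00156033 -0.03077447] -0.030780686607942694 ((0.0005801923689432442, 0.0016151430318132043), 0.03212200477719307) [[-0.02346563 -0.02732829 -0.03212641]
 [ 0.02840768  0.02765033 -0.02930914]]
target [0.5929 0.3139 0.1312] cur [0.4231 0.1919 0.1767] local cur [-0.0398  0.2073  0.1206]
tool shift units [-5.185 -0.666  1.13 ] rot units [ 1.632 -0.009 -0.01 ] force local [ 0.23  0.34 -1.82] t 8.1
```

Call:
jog_arm(plan=[[[-0.741,-0.095,0,0,0,0],[-0.741,-0.095,0,0,0,0],[-0.741,-0.095,0,0,0,0],[-0.741,-0.095,0,0,0,0],[-0.741,-0.095,0,0,0,0],[-0.741,-0.095,0,0,0,0],[-0.741,-0.095,0,0,0,0],[0,0,0,0.816,0,0],[0,0,0,0.816,0,0],[0,0,0,0,0,0]]])

```text
time_s: 9.1
position: [0.5914, 0.316, 0.1761]
tool_rot: [[-0.729, -0.665, 0.164], [-0.685, 0.707, -0.178], [0.002, -0.242, -0.97]]
ft_force: [-0.6, 0.2, -2.3]
grip_width: 0.0584
```

```bash
python3 - <<'E'
from h import *
goto([-.055,0,.07])
for n in ["wrist","side","top"]:
    im,d=vision.get_image(n); save(n+"3",im); np.savez("/tmp/%s3.npz"%n,im=im,d=d)
    for q in ["reel","chute_bed"]:
        for r in spotter.trace(n,q)[:1]: print(n,q,r["score"],r["rect"])
E
```

```text
target [0.5929 0.3139 0.1312] cur [0.5914 0.316  0.1761] local cur [-0.0634 -0.0003  0.1141]
tool shift units [0.005 0.21  1.104] rot units [-0.005 -0.012  0.016] force local [ 1.06  0.32 -2.11] t 9.1
wrist reel 0.85 [245.2, 190.1, 381.8, 326.0]
wrist chute_bed 0.71 [253.0, 148.1, 500.7, 239.0]
side reel 0.88 [353.1, 152.1, 389.7, 185.5]
side chute_bed 0.81 [302.6, 197.2, 410.5, 236.8]
top chute_bed 0.91 [279.5, 159.0, 364.3, 212.4]
```

View pics/side3.png

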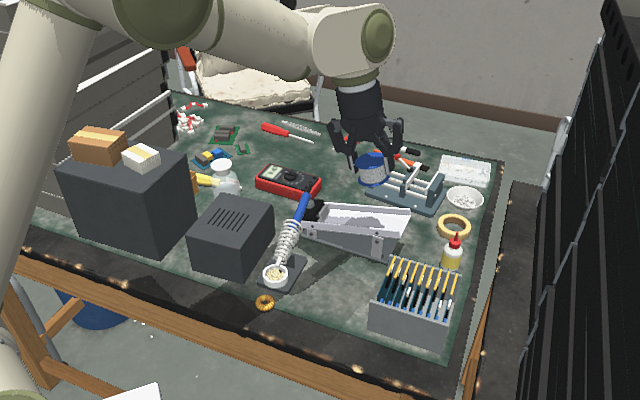

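View pics/wrist3.png

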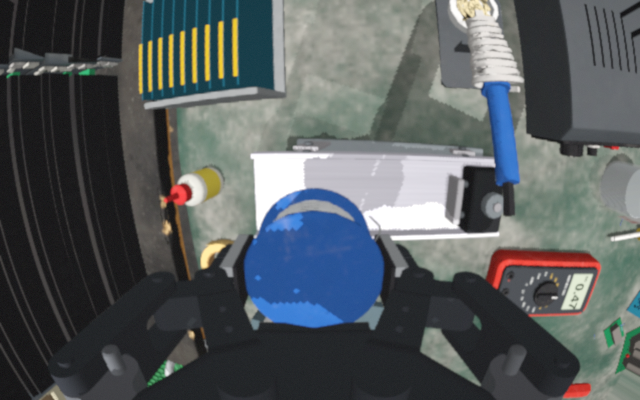

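```bash
python3 - <<'E'
from h import *
d=np.load("/tmp/wrist3.npz")["d"]; im=np.load("/tmp/wrist3.npz")["im"]
P=wcloud(np.ones(d.shape,bool),d); L=(P-np.array([CH[0],CH[1],.05]))@frame(CH[2])
k=(abs(L[:,0])<.11)&(abs(L[:,1])<.06)&(L[:,2]<.03)&(L[:,2]>-.01)
L=L[k]
f=L[(abs(L[:,1])<.025)&(L[:,0]<.045)&(abs(L[:,2])<.008)]; print("floor z",np.median(f[:,2]), np.linalg.lstsq(np.c_[f[:,:2],np.ones(len(f))],f[:,2],rcond=None)[0])
z0=np.median(f[:,2])
for a,b in [(-.11,-.05),(-.05,0),(0,.05),(.05,.11)]:
    m=(L[:,0]>a)&(L[:,0]<b)&(L[:,2]-z0>.009)
    for s in (-1,1):
        y=L[m&(L[:,1]*s>.025),1]; zz=L[m&(L[:,1]*s>.025),2]
        if len(y)>5: print(a,s,len(y),"y pct",np.round(np.percentile(y,[5,50,95]),4),np.round(np.percentile(zz,[50,98]),4))
for x in np.arange(.04,.075,.003):
    m=(abs(L[:,0]-x)<.0015)&(abs(L[:,1])<.018); print(round(x,3),np.round(np.percentile(L[m,2],[50,95]),3) if m.sum() else None)
# overlay
C=[]
for x in np.linspace(-.115,.115,60):
    for y in(-.037,-.033,.033,.037): C.append([x,y,.014])
W=l2w(CH,C); c,R,t=cam("wrist"); Q=W@R.T+t; r=np.hypot(Q[:,0],Q[:,1]); th=np.arctan2(r,Q[:,2]); u=c["cx"]+c["fx"]*th*Q[:,0]/r; v=c["cy"]+c["fy"]*th*Q[:,1]/r
big=cv2.resize(im[120:260,230:520],None,fx=2.75,fy=2.75,interpolation=cv2.INTER_CUBIC)
for a,b in zip(u,v): cv2.circle(big,(int((a-230+.5)*2.75),int((b-120+.5)*2.75)),1,(255,0,0),-1)
save("w3o",big)
E
```

```text
floor z 0.0012284443121018179 [0.00041672 0.00015098 0.00123748]
-0.11 1 379 y pct [0.0324 0.0341 0.0357] [0.015  0.0165]
-0.05 -1 17 y pct [-0.0362 -0.035  -0.034 ] [0.0142 0.0153]
-0.05 1 295 y pct [0.0319 0.0336 0.0352] [0.0151 0.0164]
0 -1 301 y pct [-0.0382 -0.0359 -0.0346] [0.0147 0.0163]
0 1 321 y pct [0.0308 0.0331 0.035 ] [0.015  0.0163]
0.05 -1 426 y pct [-0.0384 -0.0305 -0.0256] [0.0172 0.0297]
0.05 1 371 y pct [0.0255 0.0315 0.0346] [0.0153 0.0284]
0.04 [0.001 0.002]
0.043 [0.001 0.002]
0.046 [0.001 0.002]
0.049 [0.001 0.002]
0.052 [0.015 0.027]
0.055 [0.026 0.028]
0.058 [0.026 0.027]
0.061 [0.003 0.019]
0.064 [0.018 0.025]
0.067 [0.024 0.029]
0.07 [0.029 0.03 ]
0.073 [0.029 0.03 ]
```

View pics/w3o.png

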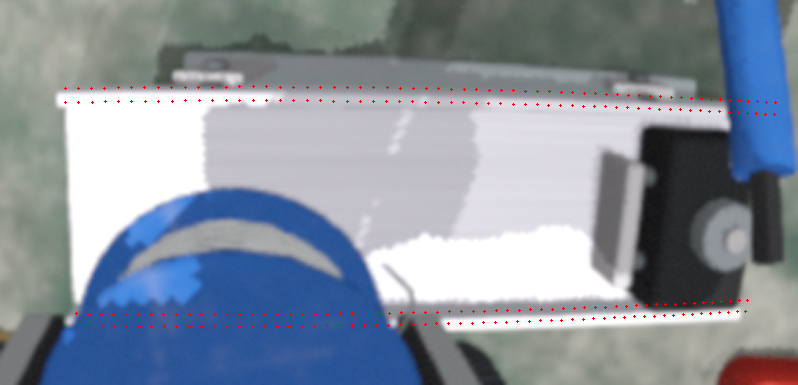

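```bash
sed -i 's/^CH=.*/CH=(.5694,.3405,np.radians(132.6))/' h.py; python3 - <<'E'
from h import *
goto([-.055,0,.014])
E
```

```text
target [0.6032 0.3037 0.0769] cur [0.5935 0.3135 0.1774] local cur [-0.0659  0.0005  0.1149]
tool shift units [-0.011  0.273  2.521] rot units [-0.002  0.011  0.04 ] force local [ 0.18  0.54 -3.46] t 9.55
```

Call:
jog_arm(plan=[[[-0.01,0.27,0,0,0,0.04],[0,0,0.48,0,0,0],[0,0,0.48,0,0,0],[0,0,0.48,0,0,0],[0,0,0.48,0,0,0],[0,0,0.48,0,0,0],[0,0,0,0,0,0],[0,0,0,0,0,0],[0,0,0,0,0,0]]])

```text
time_s: 10.45
position: [0.6024, 0.3056, 0.0829]
tool_rot: [[-0.735, -0.657, 0.167], [-0.678, 0.714, -0.176], [-0.003, -0.243, -0.97]]
ft_force: [-0.5, 0.5, -1.3]
grip_width: 0.0582
```

```bash
python3 - <<'E'
from h import *
goto([-.055,0,.01])
for n in ["wrist","side"]:
    im,d=vision.get_image(n); 
    save(n+"4",im if n=="wrist" else cv2.resize(im[120:250,290:430],None,fx=4,fy=4,interpolation=cv2.INTER_CUBIC)); np.savez("/tmp/%s4.npz"%n,im=im,d=d)
goto([-.055,0,.01])
E
```

```text
target [0.6039 0.303  0.073 ] cur [0.6024 0.3056 0.0829] local cur [-0.0546 -0.0007  0.0203]
tool shift units [ 0.018 -0.01   0.258] rot units [-0.01   0.025  0.005] force local [ 1.    0.06 -1.1 ] t 10.45
target [0.6039 0.303  0.073 ] cur [0.6024 0.3054 0.0828] local cur [-0.0546 -0.0006  0.0202]
tool shift units [ 0.015 -0.009  0.255] rot units [-0.009  0.024  0.006] force local [ 0.7  -0.44 -1.62] t 10.55
```

View pics/side4.png

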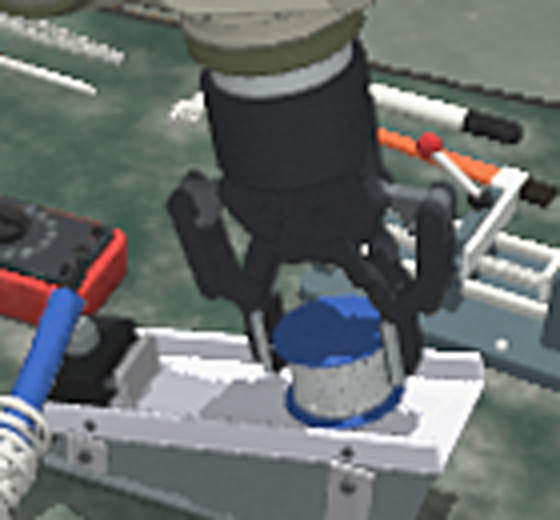

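View pics/wrist4.png

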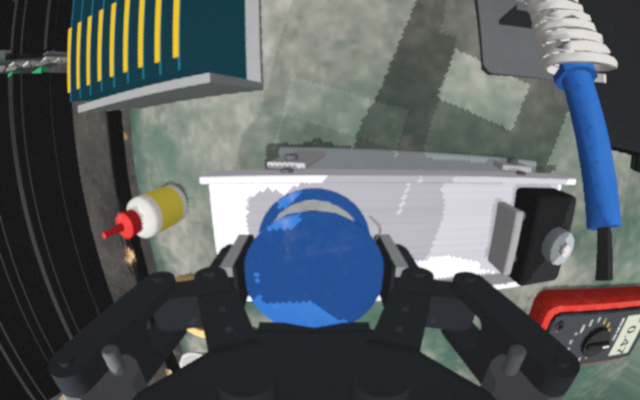

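```bash
python3 - <<'E'
from h import *
d=np.load("/tmp/wrist4.npz")["d"]
P=wcloud(np.ones(d.shape,bool),d); L=(P-np.array([CH[0],CH[1],.05]))@frame(CH[2])
k=(abs(L[:,0])<.11)&(abs(L[:,1])<.06)&(L[:,2]<.03)&(L[:,2]>-.01); L=L[k]
for a,b in [(-.11,-.08),(-.08,-.04),(-.04,0),(0,.03)]:
    m=(L[:,0]>a)&(L[:,0]<b)&(L[:,2]>.0105)
    for s in (-1,1):
        y=L[m&(L[:,1]*s>.025)&(abs(L[:,1])<.042),1]
        if len(y)>5: print(a,s,len(y),np.round(np.percentile(y,[5,50,95]),4))
f=L[(abs(L[:,1])<.025)&(L[:,0]<.045)&(abs(L[:,2])<.008)]; print("floor z",np.median(f[:,2]))
E
```

```text
-0.11 -1 15 [-0.0373 -0.0362 -0.0343]
-0.11 1 497 [0.0321 0.0344 0.0359]
-0.08 1 1114 [0.0254 0.0335 0.0362]
-0.04 -1 17 [-0.0376 -0.036  -0.0343]
-0.04 1 723 [0.0326 0.0349 0.0365]
0 1 437 [0.033  0.0351 0.0366]
floor z 0.0008294133719302774
```

Call:
jog_arm(plan=[[[0.01,0,0.1,0,0,0],[0,0,0.06,0,0,0],[0,0,0,0,0,0],[0,0,0,0,0,0],[0,0,0,0,0,0]]])

```text
time_s: 11.05
position: [0.603, 0.3036, 0.0754]
tool_rot: [[-0.735, -0.657, 0.165], [-0.678, 0.714, -0.177], [-0.002, -0.242, -0.97]]
ft_force: [0.7, -0.5, -3.3]
grip_width: 0.0587
```

```bash
python3 - <<'E'
from h import *
goto([-.055,0,.01])
E
```

```text
target [0.6039 0.303  0.073 ] cur [0.603  0.3036 0.0754] local cur [-0.0546  0.0003  0.0126]
tool shift units [-0.006 -0.009  0.065] rot units [-0.006  0.012  0.006] force local [-0.03 -0.13 -3.45] t 11.05
```

Call:
jog_arm(plan=[[[0,0,0.04,0,0,0],[0,0,0,0,0,0],[0,0,0,0,0,0]]])

```text
time_s: 11.35
position: [0.6032, 0.3032, 0.0737]
tool_rot: [[-0.735, -0.657, 0.165], [-0.678, 0.713, -0.177], [-0.001, -0.242, -0.97]]
ft_force: [0.2, 0.4, -0.6]
grip_width: 0.0586
```

Call:
jog_arm(plan=[[[0,0,0.02,0,0,0],[0,0,0,0,0,0],[0,0,0,0,0,0]]])

```text
time_s: 11.65
position: [0.6034, 0.3031, 0.0731]
tool_rot: [[-0.735, -0.657, 0.166], [-0.678, 0.713, -0.177], [-0.002, -0.242, -0.97]]
ft_force: [-0.4, 0.3, -1.5]
grip_width: 0.0585
```

Call:
jog_arm(plan=[[[0,0,0.02,0,0,0],[0,0,0,0,0,0],[0,0,0,0,0,0]]])

```text
time_s: 11.95
position: [0.6035, 0.3032, 0.0731]
tool_rot: [[-0.735, -0.657, 0.166], [-0.678, 0.713, -0.177], [-0.002, -0.243, -0.97]]
ft_force: [-3.7, 0.6, 5.4]
grip_width: 0.0585
```

Call:
jog_arm(plan=[[[0,0,0,0,0,0],[0,0,0,0,0,0],[0,0,0,0,0,0],[0,0,0,0,0,0],[0,0,0,0,0,0],[0,0,0,0,0,0]]], grip=1)

```text
time_s: 12.55
position: [0.6035, 0.3029, 0.0722]
tool_rot: [[-0.735, -0.657, 0.165], [-0.678, 0.714, -0.177], [-0.001, -0.242, -0.97]]
ft_force: [-0.1, -0.3, 0.1]
grip_width: 0.085
```

```bash
python3 - <<'E'
from h import *
goto([-.055,0,.01])
im,d=vision.get_image("wrist"); save("wrist5",im); s=env.observe()
for r in spotter.trace("wrist","reel")[:1]:
    P=wcloud(r["pixels"],d); L=(P-np.array([CH[0],CH[1],.05]))@frame(CH[2]); L=L[abs(L[:,2]-np.median(L[:,2]))<.003]
    print("plane",np.linalg.lstsq(np.c_[L[:,:2],np.ones(len(L))],L[:,2],rcond=None)[0],np.median(L[:,2]),cv2.minEnclosingCircle(L[:,:2].astype(np.float32)))
E
```

```text
target [0.6039 0.303  0.073 ] cur [0.6035 0.3029 0.0722] local cur [-0.0546  0.0003  0.0093]
tool shift units [-0.008 -0.01  -0.018] rot units [-0.005  0.011  0.006] force local [-0.14  0.27  0.09] t 12.55
plane [-0.00020962 -0.00365452  0.04097795] 0.04098895391341434 ((-0.053327322006225586, 0.0005263108178041875), 0.03103598766028881)
```

View pics/wrist5.png

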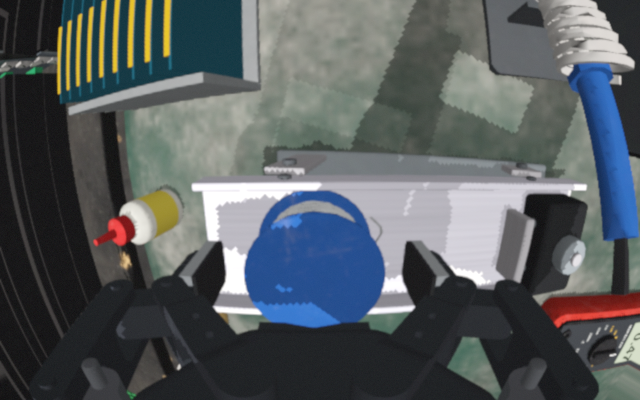

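Call:
jog_arm(plan=[[[0,0,-0.5,0,0,0],[0,0,-0.6,0,0,0],[0,0,-0.6,0,0,0],[0,-0.75,0,0,0,0],[0,-0.75,0,-0.4,0,0],[0,0,0,0,0,0],[0,0,0,0,0,0],[0,0,0,0,0,0]]])

```text
time_s: 13.45
position: [0.631, 0.2727, 0.1523]
tool_rot: [[-0.735, -0.667, 0.125], [-0.678, 0.722, -0.134], [-0.001, -0.183, -0.983]]
ft_force: [0.3, 0.2, -0.7]
grip_width: 0.0854
```

Call:
jog_arm(plan=[[[0,0,0,0,0,0],[0,0,0,0,0,0],[0,0,0,0,0,0],[0,0,0,0,0,0],[0,0,0,0,0,0],[0,0,0,0,0,0],[0,0,0,0,0,0]]], grip=-1, squeeze=20)

```text
time_s: 14.15
position: [0.6317, 0.2722, 0.1528]
tool_rot: [[-0.735, -0.666, 0.126], [-0.678, 0.723, -0.134], [-0.001, -0.184, -0.983]]
ft_force: [-0.3, 0.5, 0.5]
grip_width: -0.0005
```

```bash
python3 - <<'E'
from h import *
goto([-.114,0,.004])
im,d=vision.get_image("wrist"); save("wrist6",im); np.savez("/tmp/w6.npz",im=im,d=d)
for r in spotter.trace("wrist","reel")[:1]:
    P=wcloud(r["pixels"],d); L=(P-np.array([CH[0],CH[1],.05]))@frame(CH[2]); L=L[abs(L[:,2]-np.median(L[:,2]))<.003]
    print(r["score"],"plane",np.linalg.lstsq(np.c_[L[:,:2],np.ones(len(L))],L[:,2],rcond=None)[0],np.median(L[:,2]),cv2.minEnclosingCircle(L[:,:2].astype(np.float32)))
im,d=vision.get_image("side"); save("side6",cv2.resize(im[90:270,270:470],None,fx=3.2,fy=3.2,interpolation=cv2.INTER_CUBIC))
for r in spotter.trace("side","reel")[:1]:
    P=cloud("side",r["pixels"],d); L=(P-np.array([CH[0],CH[1],.05]))@frame(CH[2]); L=L[abs(L[:,2]-.041)<.003]
    print(r["score"],cv2.minEnclosingCircle(L[:,:2].astype(np.float32)))
E
```

```text
target [0.6436 0.2598 0.0814] cur [0.6317 0.2722 0.1528] local cur [-0.1145  0.0004  0.0774]
tool shift units [-0.006 -0.095  1.833] rot units [0.395 0.011 0.007] force local [ 0.39 -0.11  0.62] t 14.15
0.82 plane [ 0.00077549 -0.00089248  0.04099461] 0.04094758372680456 ((-0.05442769452929497, -1.5447751138708554e-05), 0.0306179728358984)
0.82 ((-0.05620669946074486, 0.000691574823576957), 0.030154356732964516)
```

View pics/side6.png

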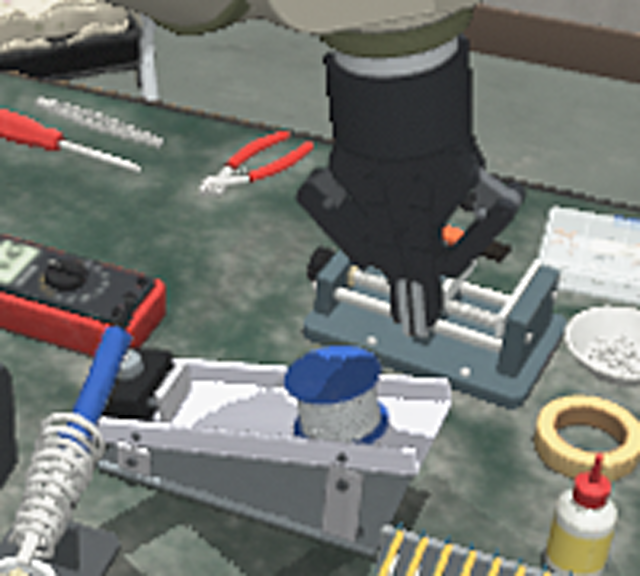

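View pics/wrist6.png

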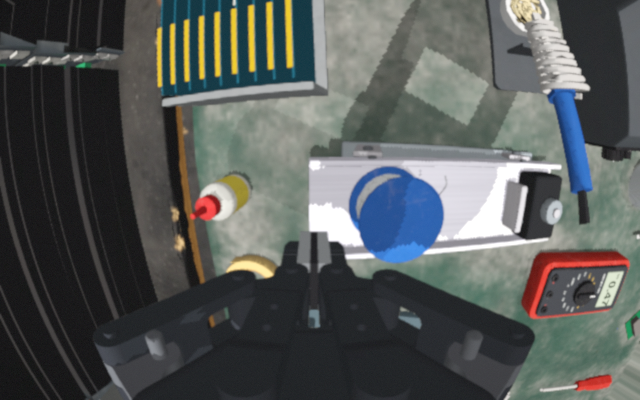

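Call:
jog_arm(plan=[[[0,0,0,0,0,0.95],[0,0,0,0,0,0.95],[0,0,0,0,0,0.95],[0,0,0,0,0,0.95],[0,0,0,0,0,0.95],[0,0,0,0,0,0.95],[0,0,0,0,0,0.95],[0,0,0,0,0,0.95],[0,0,0,0,0,0.95],[0,0,0,0,0,0.95]]])

```text
time_s: 15.35
position: [0.6317, 0.2722, 0.1528]
tool_rot: [[-0.762, 0.635, 0.126], [0.621, 0.772, -0.134], [-0.182, -0.024, -0.983]]
ft_force: [0.4, 0.7, 0.3]
grip_width: 0.0001
```

Call:
jog_arm(plan=[[[0,0,0,0,0,0.97],[0,0,0,0,0,0],[0,0,0,0,0,0],[0,0,0,0,0,0]]])

```text
time_s: 15.75
position: [0.6317, 0.2722, 0.1527]
tool_rot: [[-0.668, 0.733, 0.126], [0.721, 0.68, -0.134], [-0.184, 0.001, -0.983]]
ft_force: [-0.1, -0.3, -0.5]
grip_width: -0.0002
```

```bash
cat >> h.py <<'E'
def goto2(local,ch=CH,lean=.06):
    s=env.observe(); p=np.array(s["position"]);R=np.array(s["tool_rot"])
    w=l2w(ch,[local])[0]; Rg=frame(ch[2]); G=np.c_[Rg[:,0],-Rg[:,1],-Rg[:,2]]@cv2.Rodrigues(np.array([0,lean,0.]))[0]
    print("local cur",np.round((p-np.array([ch[0],ch[1],.05]))@Rg,4))
    print("tool shift units",np.round(R.T@(w-p)/.04,3),"rot units",np.round(cv2.Rodrigues(R.T@G)[0].ravel()/.15,3), "force local",np.round(np.array(s["ft_force"])@Rg,2),"t",s["time_s"],"toolz local",np.round(Rg.T@R[:,2],3))
E
python3 - <<'E'
from h import *
goto2([-.116,0,.012])
E
```

```text
local cur [-0.1145  0.0004  0.0774]
tool shift units [-0.134  0.006  1.629] rot units [0.011 0.005 0.028] force local [-0.02  0.31 -0.51] t 15.75 toolz local [ 0.059 -0.002 -0.998]
```

Call:
jog_arm(plan=[[[-0.13,0,0.4,0,0,0.03],[0,0,0.4,0,0,0],[0,0,0.4,0,0,0],[0,0,0.4,0,0,0],[0,0,0,0,0,0],[0,0,0,0,0,0],[0,0,0,0,0,0],[0,0,0,0,0,0]]])

```text
time_s: 16.55
position: [0.6435, 0.2601, 0.0919]
tool_rot: [[-0.663, 0.738, 0.127], [0.725, 0.675, -0.134], [-0.184, 0.004, -0.983]]
ft_force: [0.4, 0.4, -0.5]
grip_width: -0.0003
```

```bash
python3 - <<'E'
from h import *
goto2([-.112,0,.003])
im,d=vision.get_image("wrist"); save("wrist7",im)
im,d=vision.get_image("side"); save("side7",cv2.resize(im[90:270,270:470],None,fx=3.2,fy=3.2,interpolation=cv2.INTER_CUBIC))
E
```

```text
local cur [-1.162e-01 -1.000e-04  1.420e-02]
tool shift units [ 0.088 -0.004  0.286] rot units [ 0.021  0.01  -0.019] force local [ 0.16 -0.58 -0.47] t 16.55 toolz local [ 0.058 -0.003 -0.998]
```

View pics/side7.png

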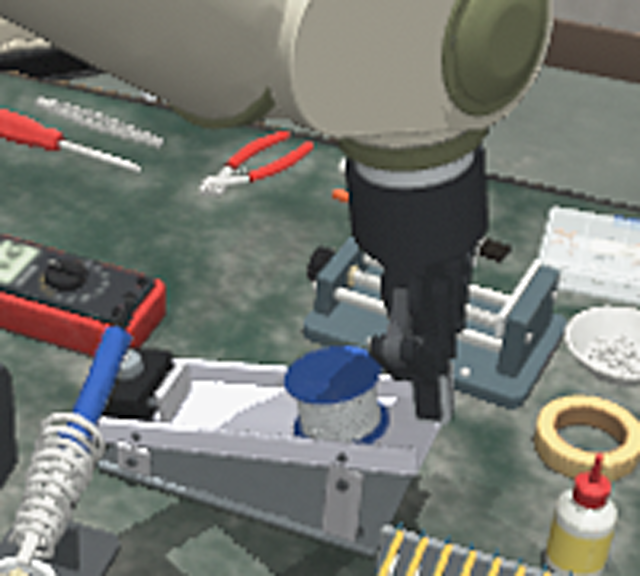

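View pics/wrist7.png

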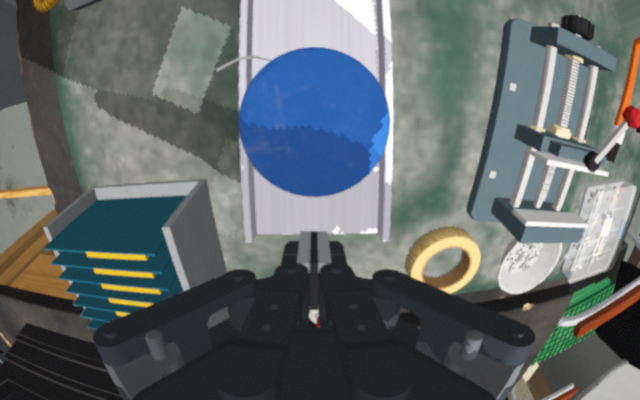

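Call:
jog_arm(plan=[[[0.1,0,0.2,0,0,0],[0,0,0.04,0,0,0],[0,0,0,0,0,0],[0,0,0,0,0,0]]])

```text
time_s: 17.05
position: [0.6418, 0.2615, 0.0806]
tool_rot: [[-0.663, 0.738, 0.125], [0.726, 0.675, -0.134], [-0.184, 0.002, -0.983]]
ft_force: [0.4, 0.7, 1.3]
grip_width: -0.0002
```

Call:
jog_arm(plan=[[[0,0,0.03,0,0,0],[0,0,0,0,0,0],[0,0,0,0,0,0]]])

```text
time_s: 17.35
position: [0.6419, 0.2613, 0.0795]
tool_rot: [[-0.663, 0.738, 0.126], [0.726, 0.675, -0.134], [-0.184, 0.002, -0.983]]
ft_force: [1.0, 0.5, -0.4]
grip_width: 0.0001
```

```bash
python3 - <<'E'
from h import *
goto2([-.1,0,.002])
E
```

```text
local cur [-0.1113  0.0002  0.0027]
tool shift units [0.282 0.004 0.033] rot units [ 0.011  0.005 -0.022] force local [-0.21 -1.04 -0.42] t 17.35 toolz local [ 0.059 -0.002 -0.998]
```

Call:
jog_arm(plan=[[[0.1,0,0.031,0,0,0],[0.2,0,0.012,0,0,0],[0.2,0,0.012,0,0,0],[0.2,0,0.012,0,0,0],[0,0,0,0,0,0],[0,0,0,0,0,0]]])

```text
time_s: 17.95
position: [0.6235, 0.2816, 0.0717]
tool_rot: [[-0.663, 0.738, 0.126], [0.725, 0.675, -0.134], [-0.184, 0.002, -0.983]]
ft_force: [0.8, -0.5, -0.3]
grip_width: 0.0001
```

```bash
cat > look.py <<'E'
from h import *
import sys
n=sys.argv[1]
goto2([-.035,0,.002])
im,d=vision.get_image("wrist"); save("wrist"+n,im)
for r in spotter.trace("wrist","reel")[:1]:
    P=wcloud(r["pixels"],d); L=(P-np.array([CH[0],CH[1],.05]))@frame(CH[2]); L=L[abs(L[:,2]-np.median(L[:,2]))<.003]
    print(r["score"],"plane",np.round(np.linalg.lstsq(np.c_[L[:,:2],np.ones(len(L))],L[:,2],rcond=None)[0],4),cv2.minEnclosingCircle(L[:,:2].astype(np.float32)))
P=wcloud(np.ones(d.shape,bool),d);L=(P-np.array([CH[0],CH[1],.05]))@frame(CH[2])
m=(abs(L[:,1])<.016)&(L[:,2]>.018)&(L[:,2]<.029)&(L[:,0]>.03)&(L[:,0]<.062); print("plate x",np.round(np.percentile(L[m,0],[2,10,50,90]),4) if m.sum() else None,m.sum())
im,d=vision.get_image("side"); save("side"+n,cv2.resize(im[90:270,270:470],None,fx=3.2,fy=3.2,interpolation=cv2.INTER_CUBIC))
goto2([-.035,0,.002])
E
python3 look.py 8
```

```text
local cur [-0.0828  0.      0.0017]
tool shift units [ 1.194 -0.002  0.064] rot units [ 0.012  0.005 -0.017] force local [-0.79 -0.26 -0.49] t 17.95 toolz local [ 0.059 -0.002 -0.998]
0.89 plane [-0.0015 -0.0013  0.0409] ((-0.03982533514499664, -4.328164868638851e-05), 0.03051559068262577)
plate x None 0
local cur [-0.0835  0.0001  0.0017]
tool shift units [ 1.21  -0.003  0.064] rot units [ 0.013  0.006 -0.023] force local [-0.39 -0.69  0.57] t 18.1 toolz local [ 0.059 -0.002 -0.998]
```

View pics/side8.png

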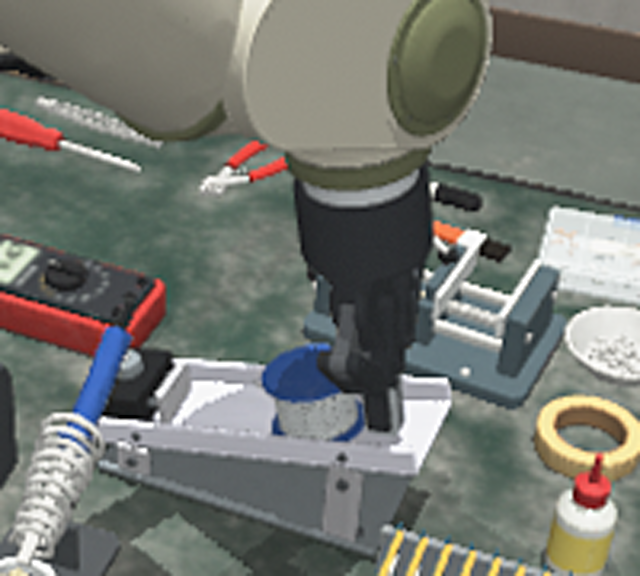

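View pics/wrist8.png

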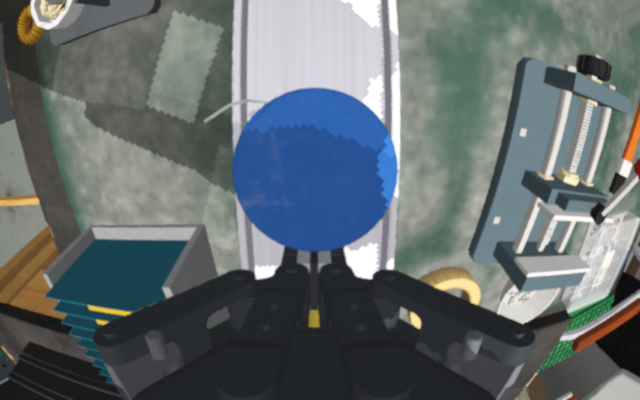

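Call:
jog_arm(plan=[[[0.2,0,0.012,0,0,0],[0.2,0,0.011,0,0,0],[0.2,0,0.011,0,0,0],[0.2,0,0.011,0,0,0],[0.15,0,0.009,0,0,0],[0.15,0,0.009,0,0,0],[0,0,0,0,0,0],[0,0,0,0,0,0]]])

```text
time_s: 18.9
position: [0.5948, 0.313, 0.0611]
tool_rot: [[-0.663, 0.738, 0.126], [0.726, 0.675, -0.134], [-0.184, 0.002, -0.983]]
ft_force: [-0.3, -0.2, 0.4]
grip_width: 0.0001
```

```bash
python3 look.py 9
```

```text
local cur [-0.039  -0.0001  0.0018]
tool shift units [ 0.101 -0.002 -0.   ] rot units [ 0.012  0.005 -0.02 ] force local [-0.01  0.39  0.37] t 18.9 toolz local [ 0.059 -0.002 -0.998]
0.65 plane [-0.001  -0.0009  0.041 ] ((0.004412112757563591, 0.002015331294387579), 0.032348502427339554)
plate x [0.0557 0.056  0.0576 0.0608] 1421
local cur [-0.0394 -0.      0.0017]
tool shift units [ 0.111 -0.002 -0.001] rot units [ 0.012  0.006 -0.023] force local [ 0.02  0.84 -0.88] t 19.05 toolz local [ 0.059 -0.002 -0.998]
```

View pics/side9.png

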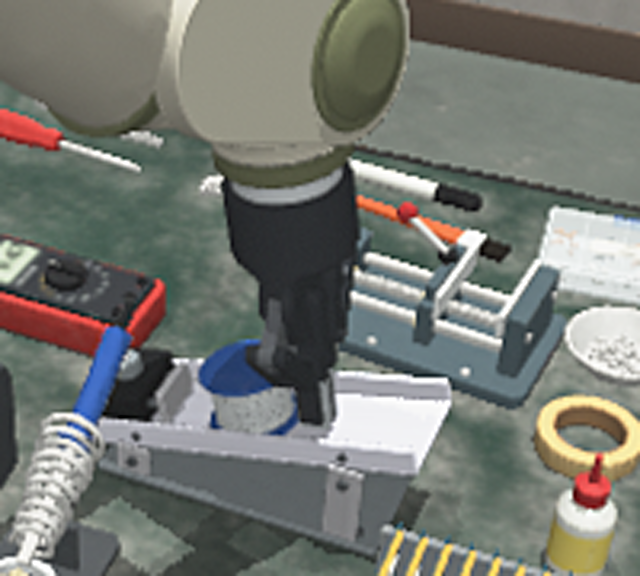

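View pics/wrist9.png

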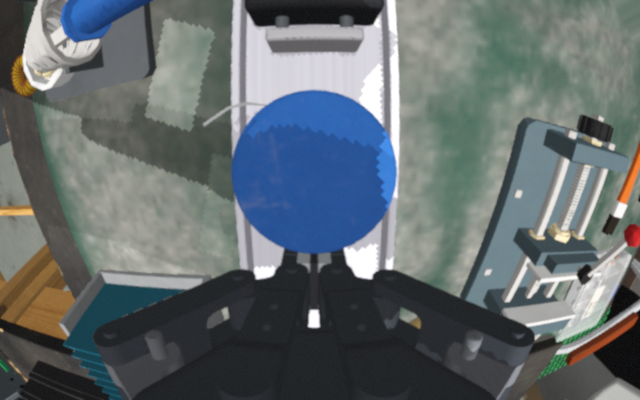

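Call:
jog_arm(plan=[[[0.09,0,0.005,0,0,0],[0.09,0,0.005,0,0,0],[0.09,0,0.005,0,0,0],[0.08,0,0.005,0,0,0],[0,0,0,0,0,0],[0,0,0,0,0,0]]])

```text
time_s: 19.65
position: [0.5855, 0.323, 0.0577]
tool_rot: [[-0.663, 0.738, 0.125], [0.726, 0.675, -0.134], [-0.184, 0.002, -0.983]]
ft_force: [-0.3, 0.0, -0.3]
grip_width: -0.0003
```

```bash
cat > f.py <<'E'
from h import *
Rg=frame(CH[2]); F=[];X=[]
for i in range(8):
    s=env.observe(); F.append(np.array(s["ft_force"])@Rg); X.append((np.array(s["position"])-np.array([CH[0],CH[1],.05]))@Rg); im,d=vision.get_image("wrist")
print("F",np.round(np.mean(F,0),2),"+-",np.round(np.std(F,0)/8**.5,2),"X",np.round(np.mean(X,0)*1000,2),"t",s["time_s"])
P=wcloud(np.ones(d.shape,bool),d);L=(P-np.array([CH[0],CH[1],.05]))@Rg
m=(abs(L[:,1])<.016)&(L[:,2]>.018)&(L[:,2]<.029)&(L[:,0]>.03)&(L[:,0]<.062); print("plate x",np.round(np.percentile(L[m,0],[2,10,50]),4) if m.sum() else None,m.sum())
m=(abs(L[:,1])<.012)&(abs(L[:,2]-.041)<.002)&(L[:,0]>-.03)&(L[:,0]<.07);print("reel front x",np.round(np.percentile(L[m,0],[99.5]),4))
E
python3 f.py
```

```text
F [ 0.29 -0.16 -0.17] +- [0.15 0.16 0.12] X [-25.13  -0.07   1.75] t 20.0
plate x [0.0561 0.0563 0.0583] 1387
reel front x [0.0456]
```

Call:
jog_arm(plan=[[[0.06,0,0.004,0,0,0],[0.05,0,0.003,0,0,0],[0,0,0,0,0,0],[0,0,0,0,0,0]]])

```text
time_s: 20.45
position: [0.5827, 0.3262, 0.0567]
tool_rot: [[-0.663, 0.738, 0.126], [0.726, 0.675, -0.134], [-0.184, 0.002, -0.983]]
ft_force: [1.2, 0.0, -0.2]
grip_width: -0.0
```

```bash
python3 f.py
```

```text
F [-0.22 -0.16  0.02] +- [0.14 0.23 0.16] X [-20.65  -0.08   1.73] t 20.8
plate x [0.0562 0.0565 0.0585] 1328
reel front x [0.0495]
```

Call:
jog_arm(plan=[[[0.025,0,0.0015,0,0,0],[0,0,0,0,0,0]]])

```text
time_s: 21.05
position: [0.5821, 0.3269, 0.0564]
tool_rot: [[-0.663, 0.738, 0.126], [0.726, 0.675, -0.134], [-0.184, 0.002, -0.983]]
ft_force: [0.5, -0.4, -0.0]
grip_width: -0.0
```

```bash
python3 f.py
```

```text
F [-0.04  0.26 -0.15] +- [0.09 0.13 0.15] X [-19.65  -0.09   1.74] t 21.4
plate x [0.0561 0.0565 0.0586] 1334
reel front x [0.0501]
```

Call:
jog_arm(plan=[[[0.025,0,0.0015,0,0,0],[0.025,0,0.0015,0,0,0],[0,0,0,0,0,0]]])

```text
time_s: 21.75
position: [0.5807, 0.3283, 0.0559]
tool_rot: [[-0.663, 0.738, 0.126], [0.726, 0.675, -0.134], [-0.184, 0.002, -0.983]]
ft_force: [0.2, -0.2, -0.3]
grip_width: 0.0
```

```bash
python3 f.py
```

```text
F [-0.04 -0.17 -0.22] +- [0.09 0.16 0.08] X [-17.6   -0.08   1.73] t 22.1
plate x [0.0562 0.0564 0.0586] 1311
reel front x [0.0523]
```

Call:
jog_arm(plan=[[[0.025,0,0.0015,0,0,0],[0,0,0,0,0,0]]])

```text
time_s: 22.35
position: [0.5801, 0.329, 0.0557]
tool_rot: [[-0.663, 0.738, 0.126], [0.726, 0.675, -0.134], [-0.184, 0.002, -0.983]]
ft_force: [-0.4, 0.1, 0.3]
grip_width: -0.0002
```

```bash
python3 f.py
```

```text
F [ 0.14 -0.07 -0.04] +- [0.13 0.14 0.19] X [-16.65  -0.09   1.73] t 22.7
plate x [0.0563 0.0565 0.0587] 1269
reel front x [0.0531]
```

Call:
jog_arm(plan=[[[0.025,0,0.0015,0,0,0],[0,0,0,0,0,0]]])

```text
time_s: 22.95
position: [0.5794, 0.3297, 0.0554]
tool_rot: [[-0.663, 0.738, 0.126], [0.726, 0.675, -0.134], [-0.184, 0.002, -0.983]]
ft_force: [0.8, -0.1, 1.0]
grip_width: -0.0004
```

```bash
python3 f.py
```

```text
F [-0.15  0.01 -0.12] +- [0.23 0.15 0.23] X [-15.62  -0.09   1.74] t 23.3
plate x [0.0562 0.0566 0.0589] 1215
reel front x [0.0542]
```

Call:
jog_arm(plan=[[[0.025,0,0.0015,0,0,0],[0,0,0,0,0,0]]])

```text
time_s: 23.55
position: [0.5788, 0.3304, 0.0552]
tool_rot: [[-0.663, 0.738, 0.126], [0.726, 0.675, -0.134], [-0.184, 0.002, -0.983]]
ft_force: [-1.0, 0.7, 0.2]
grip_width: -0.0001
```

```bash
python3 f.py
```

```text
F [0.   0.09 0.06] +- [0.21 0.11 0.21] X [-14.63  -0.1    1.73] t 23.9
plate x [0.0563 0.0569 0.0592] 1054
reel front x [0.0552]
```

Call:
jog_arm(plan=[[[0.025,0,0.0015,0,0,0],[0,0,0,0,0,0]]])

```text
time_s: 24.15
position: [0.5782, 0.3311, 0.055]
tool_rot: [[-0.663, 0.738, 0.126], [0.726, 0.675, -0.134], [-0.184, 0.002, -0.983]]
ft_force: [0.9, -0.3, -0.5]
grip_width: 0.0003
```

```bash
python3 f.py
```

```text
F [-1.03 -0.37 -0.07] +- [0.22 0.17 0.17] X [-13.7   -0.11   1.73] t 24.5
plate x [0.0567 0.0574 0.0597] 923
reel front x [0.0561]
```

Call:
jog_arm(plan=[[[0.015,0,0.001,0,0,0],[0,0,0,0,0,0]]])

```text
time_s: 24.75
position: [0.5779, 0.3314, 0.0549]
tool_rot: [[-0.663, 0.738, 0.126], [0.726, 0.675, -0.134], [-0.184, 0.002, -0.983]]
ft_force: [1.2, -1.1, -0.1]
grip_width: -0.0002
```

```bash
python3 f.py
```

```text
F [-2.03 -0.04 -0.26] +- [0.2  0.16 0.18] X [-13.2   -0.13   1.75] t 25.1
plate x [0.0571 0.0578 0.0599] 860
reel front x [0.0565]
```

Call:
jog_arm(plan=[[[0.015,0,0.001,0,0,0],[0,0,0,0,0,0]]])

```text
time_s: 25.35
position: [0.5775, 0.3319, 0.0547]
tool_rot: [[-0.663, 0.738, 0.126], [0.726, 0.675, -0.134], [-0.184, 0.002, -0.983]]
ft_force: [2.5, -2.1, 0.8]
grip_width: 0.0001
```

```bash
python3 f.py; python3 look.py 10
```

```text
F [-3.26  0.05 -0.59] +- [0.16 0.1  0.17] X [-12.59  -0.13   1.74] t 25.7
plate x [0.0576 0.0582 0.0601] 735
reel front x [0.0571]
local cur [-0.0125 -0.0001  0.0017]
tool shift units [-0.56  -0.001 -0.04 ] rot units [ 0.012  0.006 -0.021] force local [-3.73 -0.57  0.06] t 25.75 toolz local [ 0.059 -0.002 -0.998]
0.61 plane [-0.0003 -0.0012  0.041 ] ((0.02931460738182068, 0.0020690681412816048), 0.03271830081939697)
plate x [0.0576 0.0581 0.0601 0.0616] 738
local cur [-0.0125 -0.0001  0.0017]
tool shift units [-0.56  -0.001 -0.04 ] rot units [ 0.012  0.006 -0.021] force local [-3.7  -0.25  0.04] t 25.9 toolz local [ 0.059 -0.002 -0.998]
```

View pics/wrist10.png

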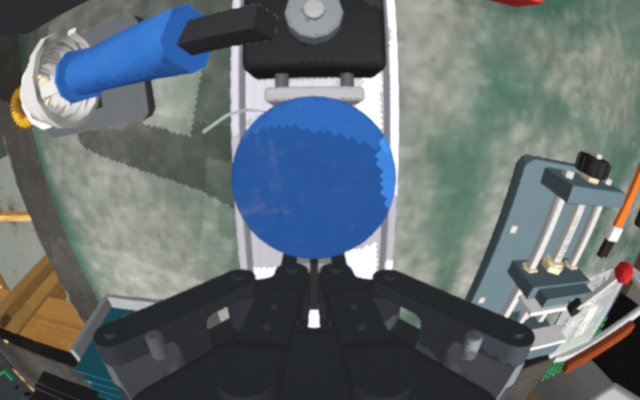

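Call:
jog_arm(plan=[[[0.015,0,0.001,0,0,0],[0,0,0,0,0,0]]])

```text
time_s: 26.1
position: [0.5771, 0.3323, 0.0546]
tool_rot: [[-0.663, 0.738, 0.126], [0.726, 0.675, -0.134], [-0.184, 0.002, -0.983]]
ft_force: [2.2, -2.9, 1.4]
grip_width: -0.0002
```

```bash
python3 f.py
```

```text
F [-4.61  0.28 -0.18] +- [0.22 0.16 0.22] X [-11.97  -0.13   1.74] t 26.45
plate x [0.0581 0.0585 0.0604] 642
reel front x [0.0576]
```

Call:
jog_arm(plan=[[[0.007,0,0.0005,0,0,0],[0,0,0,0,0,0],[0,0,0,0,0,0]]])

```text
time_s: 26.8
position: [0.5769, 0.3325, 0.0545]
tool_rot: [[-0.663, 0.738, 0.126], [0.726, 0.675, -0.134], [-0.184, 0.002, -0.983]]
ft_force: [4.2, -2.9, 0.8]
grip_width: 0.0
```

```bash
python3 f.py; python3 look.py 11
```

```text
F [-5.53  0.11 -0.32] +- [0.18 0.2  0.12] X [-11.69  -0.12   1.73] t 27.15
plate x [0.0583 0.0588 0.0606] 583
reel front x [0.0578]
local cur [-0.0117 -0.0001  0.0017]
tool shift units [-0.581 -0.001 -0.041] rot units [ 0.012  0.007 -0.021] force local [-5.24  0.63 -0.42] t 27.2 toolz local [ 0.059 -0.002 -0.998]
0.93 plane [-0.0006 -0.001   0.041 ] ((0.02893412485718727, 0.00027359361411072314), 0.030289962887763977)
plate x [0.0584 0.0587 0.0606 0.0617] 579
local cur [-0.0117 -0.0001  0.0017]
tool shift units [-0.581 -0.001 -0.041] rot units [ 0.012  0.007 -0.021] force local [-5.45  0.73 -0.7 ] t 27.35 toolz local [ 0.059 -0.002 -0.998]
```

View pics/side11.png

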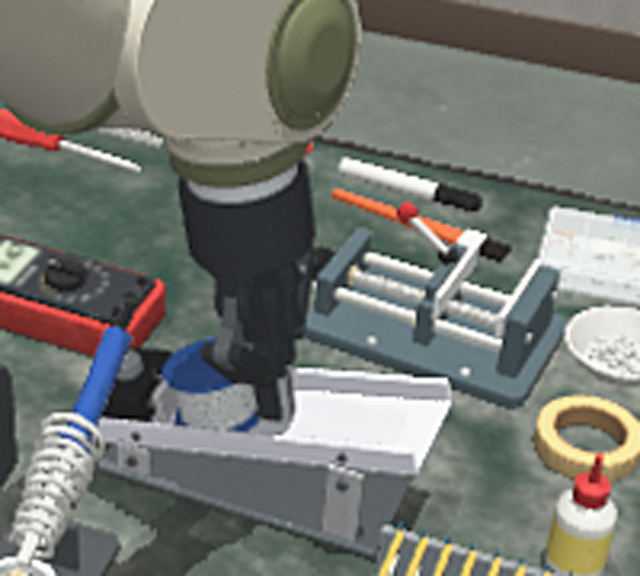

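Call:
jog_arm(plan=[[[-0.012,0,-0.001,0,0,0],[-0.012,0,-0.001,0,0,0],[-0.012,0,-0.001,0,0,0],[-0.012,0,-0.001,0,0,0],[-0.012,0,-0.001,0,0,0],[-0.012,0,-0.001,0,0,0],[-0.02,0,-0.001,0,0,0],[-0.03,0,-0.002,0,0,0],[-0.05,0,-0.003,0,0,0],[-0.1,0,-0.006,0,0,0]]])

```text
time_s: 28.35
position: [0.5839, 0.3248, 0.0572]
tool_rot: [[-0.663, 0.738, 0.125], [0.726, 0.675, -0.134], [-0.184, 0.002, -0.983]]
ft_force: [-0.7, 0.1, -0.1]
grip_width: 0.0
```

Call:
jog_arm(plan=[[[-0.3,0,-0.03,0,0,0],[-0.3,0,-0.03,0,0,0],[-0.2,0,-0.4,0,0,0],[0,0,-0.6,0,0,0],[0,0,-0.6,0,0,0],[0,0,-0.6,0,0,0],[0,0,0,0,0,0],[0,0,0,0,0,0]]])

```text
time_s: 29.15
position: [0.5942, 0.3131, 0.1519]
tool_rot: [[-0.663, 0.738, 0.126], [0.726, 0.674, -0.134], [-0.184, 0.003, -0.983]]
ft_force: [0.1, 0.0, -0.1]
grip_width: 0.0001
```

```bash
python3 f.py; python3 look.py 12; python3 - <<'E'
from h import *
im,d=vision.get_image("side")
Rg=frame(CH[2])
for q,ref in [("multimeter",(.5,.54,.033)),("flux_bottle",(.71,.188,.044)),("choke",(.352,.236,.011))]:
    for r in spotter.trace("side",q)[:1]: print(q,r["rect"],np.round(np.median(cloud("side",r["pixels"],d),0),3),ref)
E
```

```text
F [0.27 0.06 0.25] +- [0.17 0.05 0.17] X [-59.89   0.53  89.12] t 29.5
plate x [0.0583 0.0592 0.0609] 116
reel front x [0.0563]
local cur [-0.0597  0.0003  0.0896]
tool shift units [0.486 0.003 2.224] rot units [ 0.006  0.004 -0.02 ] force local [-0.88  0.01  0.45] t 29.55 toolz local [ 0.059 -0.001 -0.998]
0.97 plane [-0.0012 -0.0009  0.0413] ((0.027544178068637848, 0.00039100952562876046), 0.030285974964499474)
plate x [0.0581 0.059  0.061  0.0618] 118
local cur [-0.0597  0.0002  0.09  ]
tool shift units [0.487 0.    2.233] rot units [ 0.01   0.005 -0.02 ] force local [-0.84 -0.4  -0.91] t 29.7 toolz local [ 0.059 -0.001 -0.998]
multimeter [258.9, 161.7, 323.0, 203.7] [0.5   0.541 0.033] (0.5, 0.54, 0.033)
flux_bottle [443.8, 231.6, 463.9, 271.1] [0.711 0.189 0.042] (0.71, 0.188, 0.044)
choke [254.6, 293.9, 274.1, 309.6] [0.351 0.237 0.011] (0.352, 0.236, 0.011)
```

View pics/side12.png

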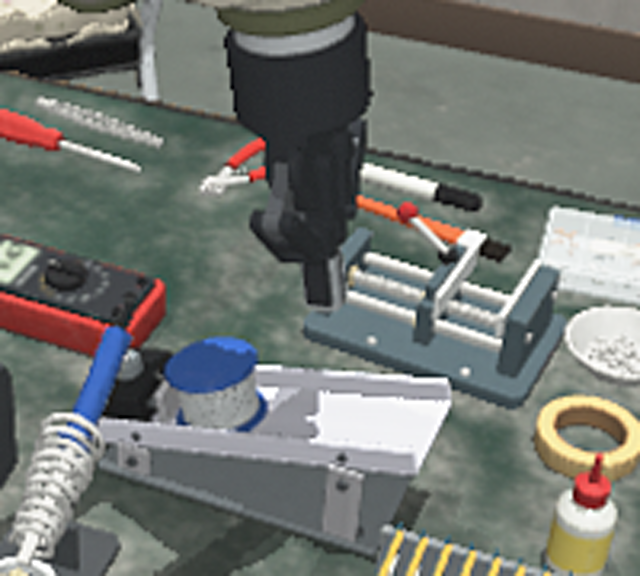

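View pics/wrist12.png

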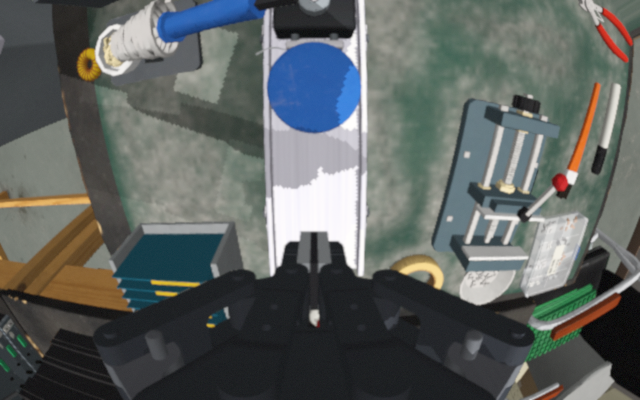

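```bash
python3 -c "
from h import *
print(close_job(), env.observe()['time_s'])"
```

```text
the job is handed in; nothing more can be done
the job is handed in; nothing more can be done
```

I stood the reel flat on the upper end of the chute and let go of it there. I then pushed it onto the sprung stop with the closed fingers, backed off slowly, and handed the job in at about 30 s of the 72 s allowed. No verdict is reported.

- **Placing:** after I let go, the reel's centre was about 54 mm uphill of the bed's middle. It was within 1 mm of the centre line and flat to under 0.01 rad.
- **Pressing the stop:** the push peaked at about 5.5 N. The stop plate's movement in the wrist camera's depth and the spring rate both gave about 2.1 mm of yield. That is well short of the 4 mm at which it trips.
- **At rest:** after I withdrew, the reel sprang back to x of about +27.5 mm, flat and centred within about 0.5 mm. I estimate it still presses the stop in by about 0.6 to 0.7 mm, judging from the reel's position. The final direct reading of the plate was poor because the reel hid most of it.
- **Bystanders:** the multimeter, flux bottle and choke read within about 2 mm of their starting positions. The gripper is clear of everything.

Two measurements disagreed:
- **Chute position:** the wrist camera put the chute about 1 mm and 0.5° off the first fit from the top and side cameras. I used the wrist correction.
- **Force while pushing:** with the reel standing still before it met the stop, the force sensor read about 0 N. I therefore judged contact by the rise in force and the plate's movement, not by an absolute force.

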